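Clamp the glued side of a small pine box with a one-hand bar clamp

ROBOT

A 6-joint arm with a two-finger parallel gripper is mounted at the origin on the work surface. World frame = base frame: x ahead of the robot, y to its left, z up, the work surface at z = 0. Lengths are in mm, angles in rad, forces in N, time in s.
With the tool pointing down it reaches from about 325 to 925 mm from the base axis. Payload 3.1 kg.
Tool frame: the origin (TCP) lies midway between the tips of the shut fingers; the grasp point (between the pads) lies bot.hold_point_z behind it (bot.hold_point_z is the distance from the TCP to the grasp point, in mm); z points along the fingers, y is the line along which they close (so a half turn about z gives the same grasp; the last joint's range is limited). The gripper opens to 85 mm and grips with 20 to 120 N. Pads are 22 mm wide; open, the fingers measure 114 mm over their backs; the gripper's body (76 mm by 85 mm) begins 54 mm behind the grasp point. The pads swing forward as they close: fully open they stand 13 mm farther back than shut.
Start: joints at [0.998, 0.217, 1.613, -0, 1.311, -0.112], TCP at [277.9, 559.831, 231.3] pointing down, gripper open.
Joint ranges: [-2.75, 2.75], [-0.78, 2.1], [0.31, 2.55], [-1.13, 4.27], [0.13, 2.63], [-2.58, 2.58]. Speed limits (rad/s): [2.79, 2.79, 3.14, 3.14, 3.14, 3.14].

INTERFACE

Orientations are given as a rotation vector (axis times angle).
In Python, from cell import bot, eoat, vision, order gives the robot as it stands. Calls block until the motion is done:
- bot.move_ptp(position, orientation): joint-space move of the TCP to a pose.
- bot.move_l(position, rate=150, rot=None, until_force=None): straight line of the TCP; rot=None keeps the orientation; rate is the mean speed in mm/s. With until_force (N) it stops when the force on the tool has changed by that much, and returns True; else False.
- bot.set_joints(angles): joint-space move.
- eoat.gripper_to(opening): finger opening in mm; the grip force is fixed at half the most; returns when the fingers have stopped.
- bot.wait(seconds).
- bot.inverse_kinematics(position, orientation): joint angles nearest the present ones, or None.
- bot.state(): the state.
- vision.get_image(name): name is "side" or "top" or "wrist"; returns a dict with "image" (420x560x3 uint8, red, green, blue), "K" (3x3 intrinsics, pixels), "world_from_camera" (4x4, takes a point from camera to world coordinates). Camera axes: x right, y down, z forward; pixel columns grow to the right and rows downward; lengths in mm; the calibration is good to about 2 mm. A picture is of the moment at which its call begins. There is no depth.
A pose or a line that the arm cannot do raises bot.PlanningError and nothing moves.
- order.sign_off(): hands the job in; it is judged then, once.
The state is a dict: "time": time; "joints": joint angles; "joint_vel": joint speeds; "tau": joint torques, N m; "tcp_pos": TCP position; "tool_rot": TCP orientation; "wrist_force": force on the tool from outside, world axes, zero at the start; "torque": the same for the moment, N m; "opening": finger opening in mm; "grip_force": force on a finger pad.
Only numpy, scipy, OpenCV 4.12 (cv2) and the standard library are available. Lean on these libraries where they do the work, as an engineer would, in place of code of your own. Each camera call takes 0.05 s, during which the arm holds its last target. There are 200 camera calls.

TASK

The near side of the small pine box has just been glued and needs clamping. Stand the hardwood block upright in the gap between that side and the clamp's near jaw, lengthwise along the box and centred on the jaw's pad, and let go of it; then squeeze the clamp's trigger against its handle, stroke after stroke, until the jaws press the block flat on the box, firmly (about 20 N on the pad) but without crushing it (never over 40 N), with no bare near jaw on the box. Finish while still holding the trigger squeezed, and leave the other things on the bench alone.

Things in the scene. Friction and masses are not known exactly. Their poses are not given: they have to be found in the camera images.
- clamp: One-hand bar clamp lying on its side, loose, 0.45 kg: housing 44 x 62 x 36 mm on a steel bar (18 mm wide, at 15 to 21 mm height, from y = -146 to +245 mm less its travel). Origin: on the bench under the bar's centre line, at the housing. y: along the bar to the far jaw; x: the way both jaws reach (to x = +90 mm, 34 mm high), away from the handle; z up
- handle: The clamp's black pistol handle, fixed to the housing: 102 mm long (clamp x = -119 to -17 mm), 24 mm thick along the bar, from the bench to 32 mm height. Origin: on the bench under the middle of its grip (clamp x = -60, y = -23 mm); axes as the clamp's
- grip (a point): Where to take handle and trigger together from above, a finger behind the handle (-y side) and one in front of the trigger (+y side), closing along the clamp's y: clamp x = -60, y = -2, 18 mm above the bench. At rest the two measure 66 mm across here, with the trigger squeezed home 42 mm. The clamp slides on the bench to centre itself in the fingers
- trigger (a joint): Grey trigger in front of the handle (far-jaw side), 5 to 29 mm high: angle in rad, 0 = out (its spring returns it), 0.33 = squeezed home. A full squeeze of 24 mm at the grip draws the jaws about 9 mm closer, 8 mm of which stay when it is let out (ratchet teeth 4 mm apart; a stroke may begin with up to 4 mm of free play at the jaw). Three to six strokes are needed
- trigger_front (a point): The bulge on the trigger's front where the finger presses, 17 mm above the bench, clamp x = -60, y = +32 mm at rest; moves with the trigger. It takes about 13 to 16 N here to move the jaws free, about 23 N for 20 N at the pad, about 31 N for 40 N; out, the spring pushes back with 5 N. With the trigger let out, the clamp's brake alone keeps at most about 12 N
- bar (a joint): How far the bar has been drawn in, in m; it grows as the trigger is pumped (up to 0.07). The opening between the two jaw pads is 180 mm less this value
- near_pad (a point): Middle of the face of the near jaw's pad (the jaw on the housing): clamp x = +70, y = +40 mm, 17 mm above the bench. The pad is black rubber, 34 mm wide, 30 mm high, and faces +y
- pad (a joint): How far the near jaw's soft pad is squashed, in m: 0 = not pressed; 6 N per mm (0.0033 = 20 N), wholly squashed at 0.006
- far_pad (a point): Middle of the face of the far jaw's pad (on the bar's end), as large as the near one and facing it
- box: Small open pine box, 140 (its x) x 118 (its y) x 60 mm high, 8 mm walls, about 0.35 kg, loose, between the jaws, long sides square to the bar within 0.03 rad. The glued side is its -y side, towards the near jaw. Origin: middle of its underside; z up. The gap from this side to the near pad is about 35 to 45 mm, from the other long side to the far pad 2 to 23 mm
- block: Plain hardwood block standing on the bench apart from the clamp: 56 long (its x) x 24 thick (its y) x 50 mm tall, about 0.05 kg. Origin: middle of its underside; z up. Taken by its two ends (56 mm) it can be set down in the gap
- glue: White plastic glue bottle standing, 52 mm wide, 140 mm tall. Origin: middle of its underside. Not part of the job
- offcut: Long pine offcut lying flat, 170 x 28 x 18 mm (not the block). Origin: middle of its underside. Not part of the job
- screwdriver: Screwdriver lying, 200 mm long. Origin: middle of its underside. Not part of the job
- hammer: Small hammer lying, 180 mm long. Origin: middle of its underside. Not part of the job
- tumbler: Glass tumbler standing, 84 mm wide, 100 mm tall. Origin: middle of its underside. Not part of the job
- tin: Round steel tin of corks, 72 mm wide, 45 mm tall. Origin: middle of its underside. Not part of the job
Things that resemble listed ones, but are neither listed nor needed, are in the scene too. Leave any purple or yellow look-alike of the box alone. Of the things shaped like the block, the wooden one is meant.

How it is judged (in metres and radians):
On the way, in this order (a step that is already met when the one before it is completed fails the run):
1. the block stands released and upright in the gap between the box's glued side and the near pad, along the box and centred on the pad (angle between block's own z axis and vertical below 0.12 rad and angle between the x axis of block and the x axis of box, either way round below 0.2 rad and x of block in the frame of near_pad between -0.02 and 0.02 m and height (world z) of block below 0.006 m and contact force between the fingers and block below 0.2 N and y of block in the frame of box between -0.1 and -0.066 m and y of block in the frame of near_pad above 0.009 m and value of joint pad below 0.0008 m), for 0.2 s.
2. the trigger is squeezed well home in a pumping stroke (value of joint trigger above 0.25 rad), for 0.05 s.
3. the near pad presses on the block (contact force between pad and block above 5 N), for 0.1 s.
At the end, for the whole second after the job is handed in: The block stands upright and released, within 20 mm of the pad's middle and 0.2 rad of the box's line, pressed between near pad (8 to 35 N) and box (over 5 N), the far pad bearing on the opposite side, all at rest, the fingers still squeezing trigger and handle (over 4 N on each) (angle between block's own z axis and vertical below 0.12 rad and angle between the x axis of block and the x axis of box, either way round below 0.2 rad and x of block in the frame of near_pad between -0.02 and 0.02 m and height (world z) of block below 0.006 m and contact force between the fingers and block below 0.2 N and contact force between pad and block between 8 and 35 N and contact force between block and box above 5 N and y of far_pad in the frame of box below 0.063 m and y of block in the frame of box above -0.075 m and angle between box's own z axis and vertical below 0.06 rad and contact force between the fingers and trigger above 4 N and contact force between the fingers and handle above 4 N and linear speed of each of block, box below 0.01 m/s); the arm keeps its last pose, push and grip.
It fails at once if the block is crushed: over 40 N between pad and block (contact force between pad and block above 40 N).
It fails at once if the bare near jaw presses on the box (contact force between pad and box above 1 N).
It fails at once if a bystander is moved by more than 30 mm (distance of any of glue, offcut, screwdriver, hammer, tumbler, tin from where it was at the start of the episode above 0.03 m).
It also fails if it takes over 54 s, if anything falls off the work surface, if the arm or the gripper's body presses on something with over 40 N, if the wrist force passes 120 N, or if a joint passes its speed limit or range.

## Working session

There is one attempt and no reset: what is moved stays moved. The work goes in short steps, each a Python script; the robot and the scene stay as the last script left them, time stands still between calls to the robot, and variables do not carry over. Pictures are saved under pics/ and viewed, at most 10 in all, crops included, and the job is handed in when it is done.

```bash
mkdir -p pics; ls; python3 - <<'E'
from cell import bot,vision
import cv2,json
for n in("top","side"):
    d=vision.get_image(n); cv2.imwrite(f"pics/{n}0.png",d["image"][:,:,::-1]); print(n,d["K"],d["world_from_camera"])
s=bot.state(); print({k:s[k] for k in("time","tcp_pos","tool_rot","opening","wrist_force")},bot.hold_point_z)
E
```

```text
pics
top [[418.79189952   0.         279.29327235]
 [  0.         418.79189952 218.89145032]
 [  0.           0.           1.        ]] [[-1.30755163e-02 -9.94188272e-01  1.06858367e-01  4.73118834e+02]
 [-9.99571808e-01  1.57938827e-02  2.46323756e-02 -2.62142505e+01]
 [-2.61769275e-02 -1.06490530e-01 -9.93969082e-01  1.17535003e+03]
 [ 0.00000000e+00  0.00000000e+00  0.00000000e+00  1.00000000e+00]]
side [[465.59825536   0.         281.33201187]
 [  0.         465.59825536 211.55240689]
 [  0.           0.           1.        ]] [[ 9.06261068e-01 -3.26024974e-01  2.69069866e-01  2.09439344e+02]
 [-4.22502793e-01 -7.18933541e-01  5.51929302e-01 -7.74147298e+02]
 [ 1.35006155e-02 -6.13874809e-01 -7.89287940e-01  1.09581034e+03]
 [ 0.00000000e+00  0.00000000e+00  0.00000000e+00  1.00000000e+00]]
{'time': 0.1, 'tcp_pos': array([277.4754581 , 559.17851231, 230.05335081]), 'tool_rot': array([-0.71730053, -3.0578332 ,  0.0033565 ]), 'opening': 85.57348030639241, 'wrist_force': array([ 0.27191609,  0.21574093, -0.27104349])} 18.700000000000003
```

View pics/top0.png

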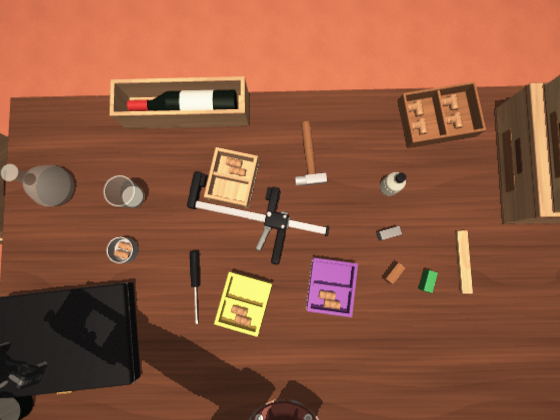

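View pics/side0.png

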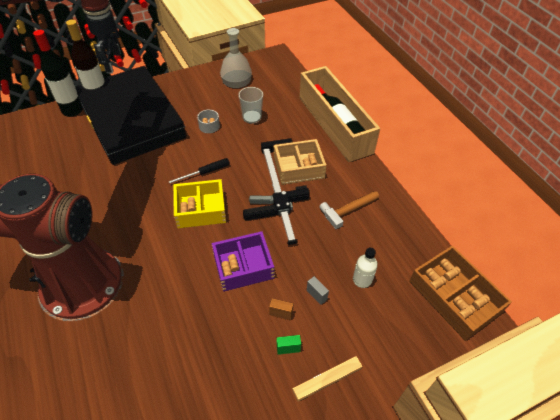

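Things shaped like the block, in the top view: brown wood (395,273), grey (389,233) and green (429,281). I choose the brown one. The box is the pine one at (231,177), not the yellow (244,303) or the purple (332,287). The clamp's housing is at (276,220), its handle runs down to (277,262), and the far jaw is at (196,190). One close crop will check this.

```bash
python3 - <<'E'
import cv2,numpy as np
t=cv2.imread("pics/top0.png")
a=cv2.resize(t[140:275,180:340],None,fx=4,fy=4,interpolation=cv2.INTER_CUBIC)
b=cv2.resize(t[220:310,375:445],None,fx=2,fy=2,interpolation=cv2.INTER_CUBIC)
o=np.zeros((540,790,3),np.uint8); o[:,:640]=a; o[:180,645:785]=b
cv2.imwrite("pics/crop0.png",o)
E
```

```text
(no output)
```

View pics/crop0.png

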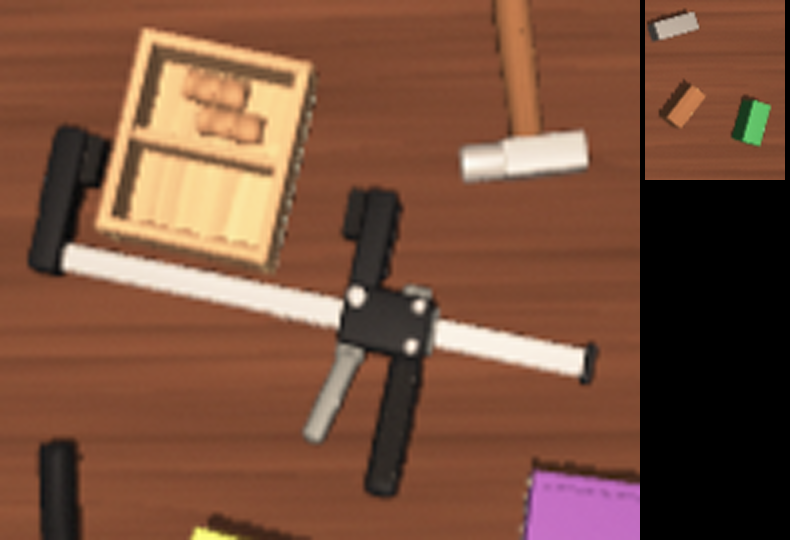

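```bash
cat > h.py <<'E'
import numpy as np,cv2
from cell import bot,eoat,vision,order
from scipy.spatial.transform import Rotation as R
def ray(d,uv,z):
    T=d["world_from_camera"];uv=np.atleast_2d(np.array(uv,float))
    p=np.c_[uv,np.ones(len(uv))]@np.linalg.inv(d["K"]).T@T[:3,:3].T
    o=T[:3,3]; return (o+p*((z-o[2])/p[:,2])[:,None])
def proj(d,P):
    T=np.linalg.inv(d["world_from_camera"]);q=(np.atleast_2d(P)@T[:3,:3].T+T[:3,3])@d["K"].T
    return q[:,:2]/q[:,2:]
def down(phi): # tool pointing down, closing line (tool y) at world angle phi
    y=np.array([np.cos(phi),np.sin(phi),0]);z=np.array([0,0,-1.]);x=np.cross(y,z)
    return R.from_matrix(np.c_[x,y,z]).as_rotvec()
def best(p,phi):
    c=[]
    for f in(phi,phi+np.pi):
        q=bot.inverse_kinematics(p,down(f))
        if q is not None:c.append((abs(q[5]),f))
    return min(c)[1]
E
python3 - <<'E'
from h import *
d=vision.get_image("top");np.set_printoptions(precision=1,suppress=True)
f=lambda c,z:ray(d,np.array(c)/4+[180,140]-.375,z)[:,:2]
b=f([(145,30),(313,65),(268,268),(98,228)],60);print("box",b,b.mean(0),np.linalg.norm(b-np.roll(b,-1,0),axis=1))
l=f([(65,257),(590,362)],21);print("bar",l,np.linalg.norm(l[1]-l[0]))
u=l[0]-l[1];print("ang y",np.arctan2(u[1],u[0]))
print("jaw tips",f([(386,191),(72,127)],34)); print("padfaces",f([(346,212),(107,160)],32)); print("handle end",f([(381,495)],32))
print("housing",f([(350,288),(435,300),(428,355),(340,345)],36)); print("trigger",f([(315,440),(350,350)],29))
im=d["image"][220:310,375:445].astype(int);m=((im[...,0]>140)&(im[...,0]-im[...,1]>45)).astype(np.uint8)
n,lab,st,ce=cv2.connectedComponentsWithStats(m);print(st[1:])
k=1+np.argmax(st[1:,4]);p=np.argwhere(lab==k)[:,::-1]+[375,220]
w=ray(d,p,50)[:,:2].astype(np.float32);print("block",cv2.minAreaRect(w),w.mean(0))
E
```

```text
box [[793.6 172.7]
 [766.8  57.6]
 [627.6  89. ]
 [656.9 204.2]] [711.2 130.9] [118.2 142.6 118.9 140.3]
bar [[ 643.2  235.3]
 [ 564.  -129.1]] 372.94502363993274
ang y 1.3567757636717104
jaw tips [[683.6   9.7]
 [732.8 228.2]]
padfaces [[669.7  37.6]
 [709.3 204. ]]
handle end [[474.7  15.7]]
housing [[616.2  35.2]
 [607.  -23. ]
 [569.3 -17.7]
 [577.   42.4]]
trigger [[512.7  60.5]
 [574.1  36. ]]
[[  0   2  70   4 150]
 [  0  41   5   4  15]
 [ 11  43  33  21 227]
 [  5  44   9   1   9]
 [ 65  69   1   1   1]
 [  0  71  13   2  17]
 [ 14  70   1   1   1]
 [ 16  70   1   1   1]
 [ 61  70   1   1   1]
 [  0  89   3   1   3]
 [  4  89   1   1   1]
 [  6  89   4   1   4]
 [ 11  89   8   1   8]
 [ 20  89   3   1   3]
 [ 24  89   1   1   1]
 [ 26  89   1   1   1]
 [ 29  89   1   1   1]]
block ((454.4374694824219, -317.6473693847656), (34.503074645996094, 89.32257080078125), 34.3924674987793) [ 448.1 -309.5]
```

The crop confirms it: the brown wooden block, the pine box and the clamp are clear, and the pine rim measures 118 x 141, as it should. Next are wrist views over the gap and over the block.

```bash
python3 - <<'E'
from h import *
import pickle
np.set_printoptions(precision=3,suppress=True)
t=vision.get_image("top");b=ray(t,[(394,272)],50)[0];print(b)
v={}
for n,p,phi in(("gap",[640,60,330],1.357),("blk",[b[0],b[1],250],0.6)):
    f=best(p,phi);bot.move_ptp(p,down(f));bot.wait(.2);v[n]=vision.get_image("wrist")
    cv2.imwrite(f"pics/w_{n}.png",v[n]["image"][:,:,::-1]);print(n,f,v[n]["world_from_camera"],bot.state()["tcp_pos"],bot.state()["time"])
pickle.dump(v,open("v.pkl","wb"))
a=[cv2.imread(f"pics/w_{n}.png") for n in v]
print(v["gap"]["K"])
E
```

```text
[ 447.831 -300.327   50.   ]
gap 1.357 [[  0.211   0.933   0.292 566.726]
 [  0.978  -0.201  -0.062  75.786]
 [  0.001   0.298  -0.955 472.183]
 [  0.      0.      0.      1.   ]] [639.859  60.692 329.864] 2.6833
blk 0.6 [[   0.824    0.54     0.17   406.692]
 [   0.566   -0.787   -0.245 -238.07 ]
 [   0.002    0.298   -0.955  392.538]
 [   0.       0.       0.       1.   ]] [ 448.455 -299.814  250.201] 4.4667
[[293.456   0.    281.705]
 [  0.    293.456 209.36 ]
 [  0.      0.      1.   ]]
```

View pics/w_gap.png

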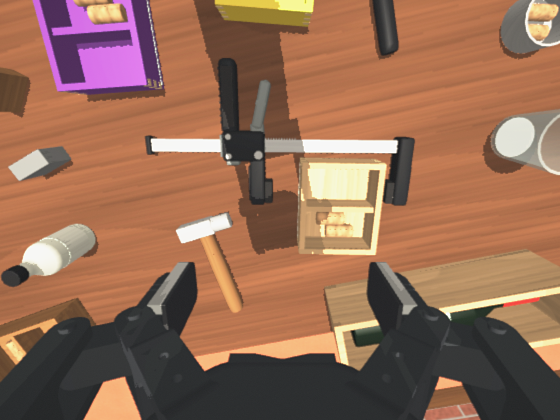

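View pics/w_blk.png

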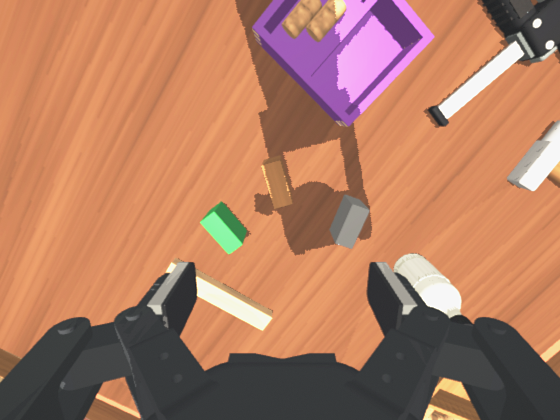

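The wrist view over the gap shows the near pad at about (270,190), the box rim (302,163)-(385,163)-(378,253)-(299,253) and the bar at row 146. The block is at (277,182) in the second view. I'll enlarge both.

```bash
python3 - <<'E'
import cv2,numpy as np
g=cv2.imread("pics/w_gap.png");b=cv2.imread("pics/w_blk.png")
a=cv2.resize(g[50:260,215:415],None,fx=2.8,fy=2.8,interpolation=cv2.INTER_CUBIC)
c=cv2.resize(b[145:220,245:305],None,fx=3.6,fy=3.6,interpolation=cv2.INTER_CUBIC)
c=np.clip(c*1.6,0,255)
o=np.zeros((590,790,3),np.uint8);o[:a.shape[0],:560]=a;o[:c.shape[0],570:570+c.shape[1]]=c;cv2.imwrite("pics/crop1.png",o)
E
```

```text
(no output)
```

View pics/crop1.png

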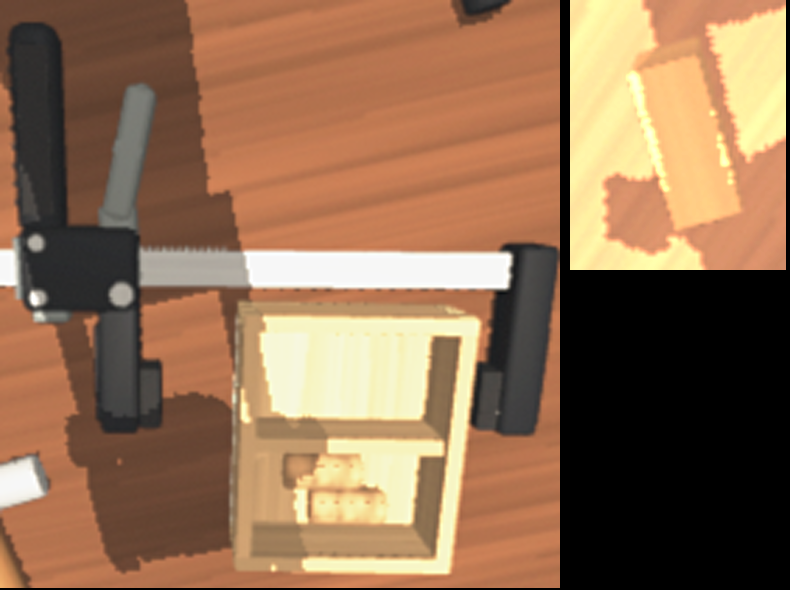

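```bash
python3 - <<'E'
from h import *
import pickle
np.set_printoptions(precision=1,suppress=True)
v=pickle.load(open("v.pkl","rb"));g=v["gap"];k=v["blk"]
f=lambda c,z:ray(g,np.array(c)/2.8+[215,50]-.32,z)[:,:2]
b=f([(480,318),(450,572),(235,570),(243,320)],60);print("box",b,b.mean(0),np.linalg.norm(b-np.roll(b,-1,0),axis=1))
l=f([(510,271),(140,268)],21);u=l[0]-l[1];print("ang",np.arctan2(u[1],u[0]),l)
print("near pad face top edge",f([(161,362),(161,425)],32),"far",f([(474,365),(474,428)],32))
print("jaw tips",f([(120,430),(518,434)],34),"handle end",f([(35,25)],32))
B=ray(k,(np.array([(638,72),(702,53),(740,210),(677,230)])-[570,0])/3.6+[245,145]-.36,50)[:,:2]
print("block",B,B.mean(0),np.linalg.norm(B-np.roll(B,-1,0),axis=1))
for i,j in((0,3),(1,2)):
    u=B[j]-B[i];print(np.arctan2(u[1],u[0]))
E
```

```text
box [[657.3 206.7]
 [793.8 175.5]
 [767.5  59.8]
 [633.2  90.4]] [713.  133.1] [140.  118.7 137.7 118.8]
ang 1.3504895777977404 [[644.  237.6]
 [600.4  42.9]]
near pad face top edge [[650.8  43.4]
 [685.5  35.6]] far [[688.3 209.6]
 [724.  205.8]]
jaw tips [[682.9  12.9]
 [731.9 228.7]] handle end [[476.6  20.3]]
block [[ 419.2 -292.8]
 [ 432.8 -276. ]
 [ 473.2 -312.1]
 [ 459.6 -330. ]] [ 446.2 -302.7] [21.6 54.2 22.4 55. ]
-0.7442527926168007
-0.7304592254503627
```

```bash
python3 - <<'E'
from h import *
import pickle
np.set_printoptions(precision=2,suppress=True)
p=np.array([446.5,-302.5]);f=best([*p,100],-.737);print(f)
bot.move_ptp([*p,100],down(f));bot.move_l([*p,14],120);eoat.gripper_to(48)
s=bot.state();print(s["opening"],s["grip_force"],s["tcp_pos"],s["time"])
bot.move_l([*p,190],200)
t=np.array([674.6,58.6]);f=best([*t,190],-.226);print(f)
bot.move_ptp([*t,190],down(f))
d=vision.get_image("wrist");pickle.dump(d,open("v2.pkl","wb"));cv2.imwrite("pics/carry.png",d["image"][:,:,::-1])
s=bot.state();print(s["opening"],s["grip_force"],s["tcp_pos"],s["time"])
E
```

```text
-0.737
55.31039025784824 64.17825222015381 [ 447.57 -303.43   15.37] 6.925
-0.226
55.234983037705845 63.445976972579956 [674.45  56.98 189.97] 9.5833
```

View pics/carry.png

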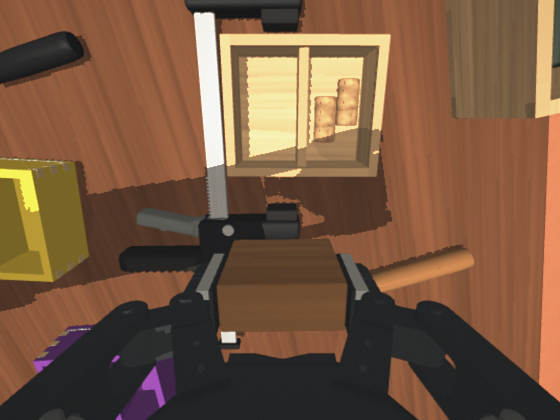

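The block is held by its ends. The pad's face edge is at row 207, columns 268-297, and the box's near rim edge at row 177. I'll check these against the earlier fix.

```bash
python3 - <<'E'
from h import *
import pickle
np.set_printoptions(precision=1,suppress=True)
d=pickle.load(open("v2.pkl","rb"))
print("pad",ray(d,[(268,206),(297,206)],32)[:,:2],"rim",ray(d,[(226,177),(380,177)],60)[:,:2],"jawtip",ray(d,[(299,227)],34)[:,:2])
B=ray(d,[(232,240),(330,240),(344,282),(217,285)],225)[:,:2];print(B,B.mean(0))
E
```

```text
pad [[658.5  46.3]
 [688.6  39.3]] rim [[630.   90.6]
 [770.9  58. ]] jawtip [[685.8  16.2]]
[[663.4  89.9]
 [701.1  81.2]
 [703.4  61.3]
 [651.7  71.8]] [679.9  76.1]
```

```bash
python3 - <<'E'
from h import *
import pickle
np.set_printoptions(precision=1,suppress=True)
d=pickle.load(open("v2.pkl","rb"));print(d["world_from_camera"][:3,3])
for z in(2,32):print("pad",z,ray(d,[(266,206),(298,206)],z)[:,:2],ray(d,[(266,221),(298,221)],z)[:,:2])
B=ray(d,[(217,284),(344,282),(346,330),(218,330)],225)[:,:2];print(B,B.mean(0))
B=ray(d,[(232,240),(330,240)],174)[:,:2];print(B)
c=np.array([712,132.]);a=1.345;ey=np.array([np.cos(a),np.sin(a)]);ex=np.array([ey[1],-ey[0]])
P=np.array([[*(c+sx*70*ex-59*ey),60] for sx in(-1,1)]);print(proj(d,P))
n=np.array([669.5,37.5]);P=np.array([[*(n+s*17*ex),z] for s in(-1,1) for z in(2,32)]);print(proj(d,P))
E
python3 - <<'E'
import cv2
i=cv2.imread("pics/carry.png")[130:340,190:390];cv2.imwrite("pics/c2.png",cv2.resize(i,None,fx=2.8,fy=2.8,interpolation=cv2.INTER_CUBIC))
E
```

```text
[692.8 130.4 332.1]
pad 2 [[652.8  38.4]
 [689.4  29.9]] [[648.3  20.2]
 [685.4  11.6]]
pad 32 [[656.4  46.7]
 [689.7  39. ]] [[652.3  30.3]
 [686.1  22.4]]
[[651.9  72.3]
 [703.4  61.3]
 [700.3  37.5]
 [645.7  50.2]] [675.3  55.3]
[[649.3  70.7]
 [705.   57.8]]
[[226.7 177.3]
 [375.7 177.1]]
[[265.5 203.6]
 [264.1 211.4]
 [294.6 203.6]
 [295.8 211.4]]
```

View pics/c2.png

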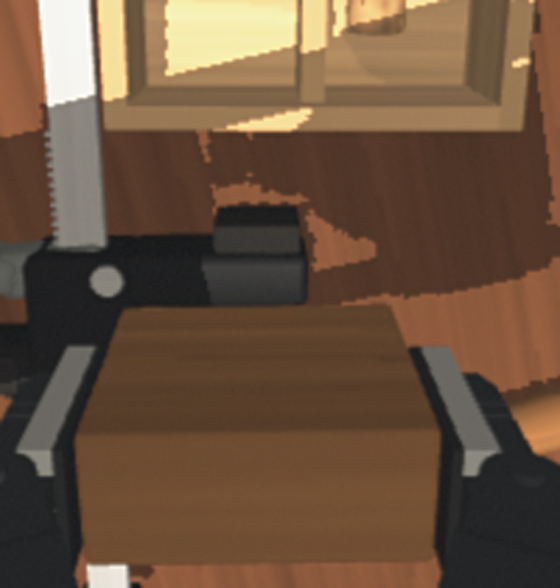

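Pad and rim project where they were predicted, so I place now, lift and check.

```bash
python3 - <<'E'
from h import *
import pickle
np.set_printoptions(precision=2,suppress=True)
t=[675.8,60.3]
bot.move_l([*t,60],200);bot.move_l([*t,20],80);h=bot.move_l([*t,14.3],25,until_force=6);bot.wait(.2)
print(h,bot.state()["tcp_pos"],bot.state()["wrist_force"])
eoat.gripper_to(68);z=bot.state()["tcp_pos"][2]
bot.move_l([*t,110],100);bot.move_l([640,60,230],250);bot.wait(.1)
d=vision.get_image("wrist");pickle.dump(d,open("v3.pkl","wb"))
cv2.imwrite("pics/placed.png",cv2.resize(d["image"][60:270,200:440,::-1],None,fx=2.8,fy=2.8,interpolation=cv2.INTER_CUBIC))
print(bot.state()["time"])
E
```

```text
True [677.18  60.32  15.4 ] [1.44 0.23 5.2 ]
13.725
```

View pics/placed.png

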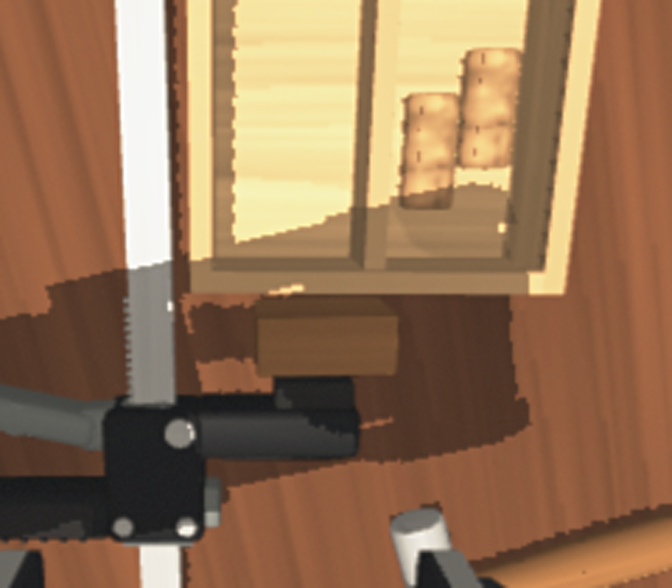

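The block stands free in the gap, upright, parallel to the box and in front of the pad (block columns 258-397, pad 275-354). Next, grip the trigger and handle and try the first stroke.

```bash
cat >> h.py <<'E'
EY=np.array([.217,.976]);EX=np.array([.976,-.217])
def squeeze(steps,lim):
    """close in steps; stop when the grip force passes lim"""
    for o in steps:
        eoat.gripper_to(o);s=bot.state()
        print("%.1f->%.1f F%.1f t%.1f"%(o,s["opening"],s["grip_force"],s["time"]))
        if s["grip_force"]>lim:return True
    return False
E
python3 - <<'E'
from h import *
import pickle
np.set_printoptions(precision=2,suppress=True)
d=pickle.load(open("v3.pkl","rb"));F=lambda c,z:ray(d,np.array(c)/2.8+[200,60]-.3,z)[:,:2]
b=F([(258,316),(397,316),(397,375),(258,375)],50);n=F([(275,377),(354,377)],2);print(b,b.mean(0),n,(b.mean(0)-[670.7,37.3])@np.c_[EX,EY])
g=np.array([535,24.5]);f=best([*g,100],1.352);print(f)
bot.move_ptp([*g,100],down(f));eoat.gripper_to(85)
h=bot.move_l([*g,1],80,until_force=12);bot.wait(.1);print(h,bot.state()["tcp_pos"],bot.state()["wrist_force"])
if not h:
    g2=g-6*EY;bot.move_l([*g2,1],60)
    squeeze([68,62,56,50,46,43],26)
    s=bot.state();print(s["tcp_pos"],s["wrist_force"],s["time"])
E
```

```text
[[653.93  75.17]
 [706.86  63.07]
 [702.94  39.61]
 [648.85  51.95]] [678.14  57.45] [[654.95  37.08]
 [690.36  29.  ]] [ 2.89 21.28]
1.352
False [535.65  24.44   1.69] [-0.21 -0.22  0.17]
68.0->67.8 F2.5 t17.6
62.0->61.8 F2.6 t17.8
56.0->56.4 F10.5 t18.0
50.0->50.2 F15.2 t18.3
46.0->46.5 F17.6 t18.5
43.0->43.6 F19.0 t18.7
[534.69  14.7    4.29] [ -9.29 -11.2   19.85] 18.6917
```

The fingertips pressed on the bench (20 N upward, TCP lifted by 3 mm). I'll raise the TCP and go on pumping.

```bash
python3 - <<'E'
from h import *
np.set_printoptions(precision=2,suppress=True)
eoat.gripper_to(70)
g=np.array([535,24.5])-6*EY
bot.move_l([*g,6],60);print(bot.state()["wrist_force"],bot.state()["tcp_pos"])
squeeze([62,56,50,46,42.5],24)
s=bot.state();print(s["tcp_pos"],s["wrist_force"],s["time"])
d=vision.get_image("top");cv2.imwrite("pics/t1.png",d["image"][:,:,::-1])
E
```

```text
[0.5  0.16 0.08] [534.17  18.7    6.41]
62.0->62.1 F13.1 t19.6
56.0->56.6 F15.0 t19.8
50.0->50.5 F16.9 t20.0
46.0->46.4 F18.3 t20.2
42.5->42.7 F19.8 t20.5
[534.67  14.4    9.55] [ -8.71 -13.15  20.82] 20.4667
```

```bash
cat >> h.py <<'E'
C=np.array([534.9,14.6])
def pose(o):  # rear finger and pad height stay put
    d=76-np.sqrt(76**2-(o/2)**2)
    return [*(C+(o-42.7)/2*EY),7.5-d]
def stroke(steps,lim):
    for o in steps:
        eoat.gripper_to(o);bot.move_l(pose(o),60);s=bot.state()
        print("%.1f->%.1f F%.1f t%.1f"%(o,s["opening"],s["grip_force"],s["time"]),s["tcp_pos"]-pose(o),s["wrist_force"])
        if s["grip_force"]>lim:return True
    return False
def release():
    for o in(54,68):eoat.gripper_to(o);bot.move_l(pose(o),80)
E
python3 - <<'E'
from h import *
np.set_printoptions(precision=1,suppress=True)
release();s=bot.state();print(s["tcp_pos"]-pose(68),s["wrist_force"],s["opening"],s["grip_force"])
stroke([62,56,50,46,42.5],22)
d=vision.get_image("top");cv2.imwrite("pics/t2.png",d["image"][:,:,::-1])
E
```

```text
[-0.3  0.2 -0.5] [ 0.1 -2.4 -1.4] 68.11097971278723 0.6559745036065578
62.0->62.2 F10.1 t22.1 [-1.   0.1 -0.7] [-0.5 -0.8 -3.1]
56.0->56.0 F10.0 t22.5 [-0.1  0.2 -0.3] [-0.2  0.4 -2.7]
50.0->50.1 F9.5 t23.0 [ 0.5  0.5 -0.1] [ 2.4  1.3 -2.6]
46.0->45.9 F10.3 t23.5 [0.2 0.3 0. ] [ 2.2  2.  -2.4]
42.5->42.8 F11.5 t24.0 [-0.   0.1  0. ] [ 2.7  2.1 -3.6]
```

```bash
python3 - <<'E'
from h import *
np.set_printoptions(precision=1,suppress=True)
release()
if stroke([62,58,54,51,48,46,44,42.5],14):print("rise")
d=vision.get_image("top");cv2.imwrite("pics/t3.png",d["image"][:,:,::-1])
a=[cv2.imread(f"pics/{n}.png")[140:250,180:345] for n in("top0","t3")]
cv2.imwrite("pics/cmp.png",np.hstack([cv2.resize(i,None,fx=2.4,fy=2.4,interpolation=cv2.INTER_CUBIC) for i in a]))
print(bot.state()["time"])
E
```

```text
62.0->62.0 F10.1 t25.6 [-0.5  0.1 -0.3] [-0.3 -1.2  0.3]
58.0->58.0 F9.8 t26.0 [-0.   0.4 -0.2] [-0.1  1.3 -1.2]
54.0->53.9 F9.9 t26.5 [ 0.3  0.4 -0.1] [ 1.3  2.8 -1. ]
51.0->51.4 F10.0 t27.0 [ 0.4  0.4 -0.1] [ 2.   3.3 -0.8]
48.0->48.3 F10.6 t27.4 [ 0.3  0.2 -0.1] [ 2.5  2.3 -0.8]
46.0->45.9 F11.1 t27.9 [ 0.2  0.2 -0.1] [ 3.1  2.3 -1.5]
44.0->43.9 F12.1 t28.4 [-0.   0.1 -0.1] [ 2.9  1.5 -1.3]
42.5->42.5 F12.6 t28.8 [-0.3 -0.  -0.1] [ 1.8  0.1 -0.6]
28.8833
```

```bash
python3 - <<'E'
from h import *
np.set_printoptions(precision=1,suppress=True)
release()
if stroke([62,58,55,52,50,48,46,44,42.5],14.5):print("rise")
d=vision.get_image("top");cv2.imwrite("pics/t4.png",d["image"][:,:,::-1])
a=[cv2.imread(f"pics/{n}.png")[140:250,180:345] for n in("top0","t4")]
cv2.imwrite("pics/cmp.png",np.hstack([cv2.resize(i,None,fx=2.4,fy=2.4,interpolation=cv2.INTER_CUBIC) for i in a]))
print(bot.state()["time"])
E
```

```text
62.0->62.3 F10.1 t30.4 [-0.3  0.3 -0.4] [-0.2  0.2 -2. ]
58.0->57.8 F11.9 t30.9 [-0.2  0.7 -0.4] [ 0.2  2.5 -1.3]
55.0->55.1 F13.6 t31.4 [ 0.   0.5 -0.3] [-0.2  3.2 -0.7]
52.0->52.1 F15.6 t31.8 [ 0.2  0.3 -0.3] [ 0.7  4.8 -1.5]
rise
31.8833
```

View pics/cmp.png

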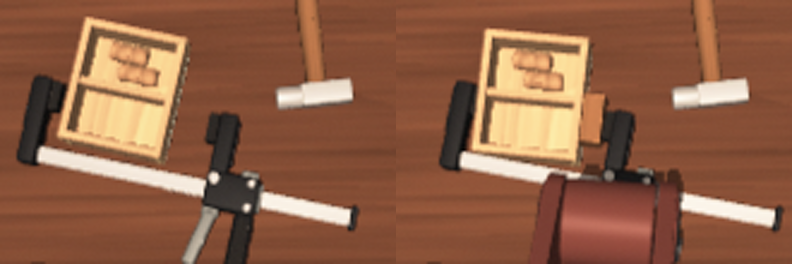

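The last view shows box, block and near pad in contact and in line. The grip force has risen from 10 to 15.6 N, and I tighten a little more.

```bash
python3 - <<'E'
from h import *
np.set_printoptions(precision=1,suppress=True)
stroke([51,50],17.5)
for _ in range(3):
    bot.wait(.4);s=bot.state();print(s["opening"],s["grip_force"],s["wrist_force"],s["time"])
E
```

```text
51.0->51.4 F15.9 t32.4 [ 0.2  0.2 -0.1] [ 1.3  4.5 -3.5]
50.0->50.3 F16.6 t32.8 [ 0.1 -0.   0. ] [ 2.6  4.  -2.5]
50.04079558368618 16.67903333902359 [ 1.7  3.5 -3.3] 33.2167
50.185720044084135 16.723654568195343 [ 2.6  3.4 -3.4] 33.6167
50.11037820803875 16.759009659290314 [ 2.7  3.4 -2.8] 34.0167
```

```bash
python3 -c "
from cell import order
print(order.sign_off())"
```

```text
the job is handed in; nothing more can be done
None
```

I handed the job in at about 34 s with the trigger still held squeezed: the block is clamped between the box and the near pad at an estimated 16–23 N (worked out from the grip force, not measured at the pad), and no verdict came back.

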